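Turn a nest plate over with a lifter and tray it grip-up

ROBOT

A 6-joint arm with a two-finger parallel gripper is mounted at the origin on a cart in front of the work surface, level with it; the furniture and walls round the work are solid. World frame = base frame: x ahead of the robot, y to its left, z up, the work surface at z = 0. Lengths are in m, angles in rad, forces in N, time in s.
With the tool pointing down it reaches from about 0.375 to 0.9 m from the base axis. Payload 3.1 kg.
Tool frame: the origin (TCP) lies between the finger pads; the fingertips stand 17 mm ahead of it and the grasp point (between the pads) lies 2 mm behind it (robot.nose_length is the distance from the TCP to the fingertips, in m); z points along the fingers, y is the line along which they close (so a half turn about z gives the same grasp; the last joint's range is limited). The gripper opens to 87 mm and grips with 3 to 60 N. Pads are 19 mm wide; open, the fingers measure 117 mm over their backs; the gripper's body (75 mm by 190 mm) begins 51 mm behind the grasp point.
Start: joints at [0.968, 0.527, 1.433, -0, 1.181, -0.178], TCP at [0.258, 0.569, 0.24] pointing down, gripper open.
Joint ranges: [-3.08, 3.08], [-0.75, 2.2], [0.22, 2.44], [-1.43, 4.57], [0, 2.65], [-2.85, 2.85]. Speed limits (rad/s): [2.79, 2.79, 3.14, 3.14, 3.14, 3.14].

INTERFACE

Orientations are given as a unit quaternion [x, y, z, w].
In Python, from rig import robot, cams gives the robot as it stands.
- The arm moves only by the shell command python3 -m pendant 'ROWS' [FORCE]. ROWS is JSON, a list of rows, each an object with "jaw": the opening, from 0 (shut) to 1 (fully open); "linear": the shift along the tool's x, y, z in cm, a list of three; "twist": the turn about the tool's z in degrees. A call has 1 to 12 rows; each row shifts and turns the commanded pose from where the row before left it, along the tool's axes as they then stand; what a row does not reach is not made up. A row lasts 1/12 s, in which the tool goes at most 41.7 mm and 7.16 degrees, less where a joint would pass 70% of its speed; a pose out of reach is approached as far as the arm can. A call is refused whole if a number of a shift passes 4.17 or a number of a turn 7.16, either way. A call with a gripper value outside its range is refused whole. The fingers move at their own pace and stop on an object; FORCE is the grip in N (left out, the last holds). Time passes only in rows, so rows that do not move let the fingers close. It gives the time, the measured TCP pose, the force, the opening and the grip force at its end, in the units of the state.
- robot.get_obs(): the state, without advancing time (a new reading comes with each control period).
- cams.camera(name): name is "side" or "top" or "wrist"; returns a dict with "color" (480x640x3 uint8, blue, green, red), "depth" (480x640 float32, m along the optical axis (not along the pixel's ray), 0 where there is no reading), "fov_y" (degrees; the focal length in pixels is half the picture's height over the tangent of half this angle, whatever the lens; pixels are square), "cx", "cy" (the principal point, pixels), "view" (4x4, takes a point from world to camera coordinates). Camera axes: x right, y down, z forward; pixel columns grow to the right and rows downward; lengths in m; the calibration is good to about 2 mm. A picture is of the moment at which its call begins.
- robot.hand_in(): hands the job in; it is judged then, once.
The state is a dict: "time": time; "q": joint angles; "joint_velocities": joint speeds; "joint_torque": joint torques, N m; "position": TCP position; "tool_rot": TCP orientation; "ft_force": force on the tool from outside, world axes, zero at the start; "moment": the same for the moment, N m; "grip_width": finger opening in m; "grip_force": force on a finger pad.
Only numpy, scipy, OpenCV 4.12 (cv2) and the standard library are available. Lean on these libraries where they do the work, as an engineer would, in place of code of your own. Each camera call takes 0.05 s, during which the arm holds its last target. There are 200 camera calls.

TASK

The aluminium nest plate was left grip-down on the small drying rest. Move it, still grip-down, onto the two rails of the wooden turning block, its far end right up to the step; then slide the wood-handled lifter's blade under the overhanging end and tip the plate over the step with the lifter alone, not with the fingers, so that it lands grip-up on the block's rubber pad. Lay the lifter flat on the bare table, then take the plate by its grip bar and set it down flat and grip-up inside the empty white tray, without disturbing the label roll, the stamp or the can.

Things in the scene. Friction and masses are not known exactly. Their poses are not given: they have to be found in the camera images.
- nest_plate: Aluminium plate: slab 80 (its x) x 60 (its y) x 8 mm (z), origin at the slab's centre. From the middle of one face a grip bar (14 mm in x, 30 in y) stands out 22 mm towards the plate's -z: its z axis points up while grip-down (the start), down once grip-up. About 0.13 kg. Its 60 mm sides overhang the rails by 3 mm each, free for fingers.
- plate_grip (a point): Centre of the free end of the plate's grip bar, 26 mm from the plate's origin towards its -z.
- drying_rest: Small wooden rest, fixed to the table: foot 70 x 54 x 6 mm and two parallel rails along its x, 60 mm long, tops 28 mm above the table, outer faces 54 mm and inner faces 42 mm apart. Origin at the centre of its underside. The plate's grip bar hangs between the rails.
- turning_block: Wooden turning block, fixed. Origin on the table under its 4 mm step; x points from the rails to the pad, roughly to the robot's right. x -56 to 0 mm: two rails along x, tops 28 mm above the table, outer faces 54, inner 42 mm apart, a 6 mm base board between; bare table before them. x 0 to 105 mm: landing pad 74 mm wide, black rubber top 32 mm above the table.
- block_bed (a point): Point on the turning block, at the height of the rail tops, 41 mm before the step: the plate's middle belongs over it, with the plate's x along the block's x. The plate's far end is then 1 mm from the step and its near end overhangs the rails by 25 mm, 28 mm above the bare table.
- block_pad (a point): Point on top of the rubber pad, 42.5 mm beyond the step: about where the middle of the plate comes to lie after it has tipped over.
- lifter: Lifter, like a wide scraper, lying flat on the table, blade pointing away from the robot: wooden handle 80 mm long, 22 wide, 20 high, and a steel blade 34 wide and 3 thick that stands 80 mm out of the handle along +x, its underside level with the handle's. Origin at the underside of the handle's middle, z up; 0.10 kg. Best taken across the handle.
- lifter_tip (a point): Middle of the upper edge of the blade's tip, 120 mm ahead of the lifter's origin and 3 mm above its underside.
- tray: Loose white tray, empty, 100 (its x) x 140 (its y) x 22 mm high, walls and floor 3 mm thick. Origin at the centre of its underside.
- label_roll: Roll of labels, 68 mm across, 60 high, a bystander. Origin at the centre of its underside.
- stamp: Hand stamp, black and red, 36 x 48 x 68 mm high, a bystander. Origin at the centre of its underside.
- glue_can: Small can, 69 mm across, 76 high, a bystander. Origin at the centre of its underside. Behind it a fixed green hand press, 0.45 m tall, fills x 0.63 to 0.92, y 0.05 to 0.22 m, its lever knob leaning towards the robot: keep wrist and arm out of there, passing in front of it.
Not all that is in view belongs to the job. Of the things that look like the nest_plate, the larger one is meant.

How it is judged:
By the outcome, as a careful person would: the job done as asked, in the order asked, and still so for the second after the job is handed in, with the robot touching nothing.
It also fails if it takes over 72 s, if anything falls off the work surface, if the arm or the gripper's body presses on something with over 40 N, if the wrist force passes 120 N, or if a joint passes its speed limit or range.

## Working session

There is one attempt and no reset: what is moved stays moved. The work goes in short steps, Python scripts to look and compute and a shell command to move; the robot and the scene stay as the last step left them, time stands still between calls to the robot, and variables do not carry over. Pictures are saved under pics/ and viewed, at most 10 in all, crops included, and the job is handed in when it is done.

```bash
ls; mkdir -p pics
cat > h.py <<'E'
import numpy as np, cv2
from rig import robot, cams
from scipy.spatial.transform import Rotation as R
def shot(n,f=None):
    c=cams.camera(n)
    if f: cv2.imwrite(f,c['color'])
    return c
def cloud(c):
    h,w=c['depth'].shape; f=h/2/np.tan(np.radians(c['fov_y'])/2)
    u,v=np.meshgrid(np.arange(w),np.arange(h)); d=c['depth']
    P=np.stack([(u-c['cx'])/f*d,(v-c['cy'])/f*d,d,np.ones_like(d)],-1)
    return (P@np.linalg.inv(c['view']).T)[...,:3]
E
python3 - <<'E'
from h import *
for n in('top','side'):
    c=shot(n,f'pics/{n}0.png'); np.savez(f'{n}0.npz',**c); print(n,c['fov_y'],c['view'].round(3).tolist())
o=robot.get_obs();print(o['position'],o['tool_rot'],o['time'],o['grip_width'])
print(R.from_quat(o['tool_rot']).as_matrix().round(3))
E
```

```text
pics
top 43.6792925272859 [[-0.012, -1.0, -0.002, 0.048], [-0.991, 0.012, -0.136, 0.557], [0.136, 0.0, -0.991, 1.656], [0.0, 0.0, 0.0, 1.0]]
side 42.00641516840286 [[-0.966, -0.257, -0.001, 0.554], [-0.098, 0.372, -0.923, 0.081], [0.238, -0.892, -0.385, 1.352], [0.0, 0.0, 0.0, 1.0]]
[0.25720424 0.5689258  0.23865697] [ 2.10798455e-01  9.77529048e-01 -9.16208836e-04 -3.62564926e-04] 0.1 0.08687077585584072
[[-0.911  0.412 -0.001]
 [ 0.412  0.911 -0.002]
 [ 0.    -0.002 -1.   ]]
```

View pics/top0.png

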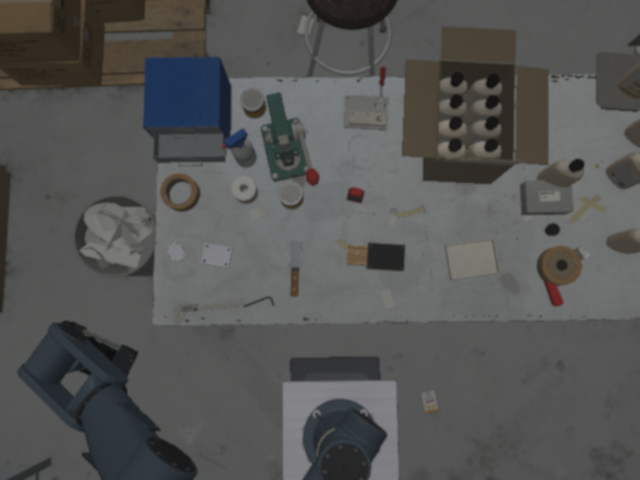

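View pics/side0.png

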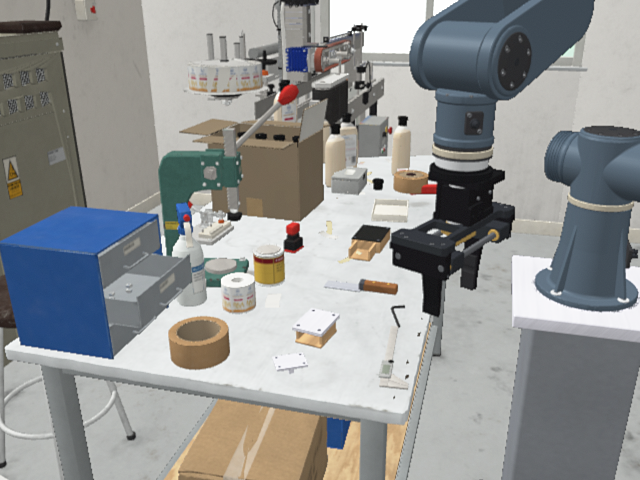

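The top view shows the plate at (216,255), the lifter at (295,268), the block at (375,257), the tray at (471,259), the roll at (244,188), the can at (290,193) and the stamp at (356,194). The smaller decoy plate is at (176,252). Next I measure them from depth.

Run:
```python
from h import *
for n in('top','side'):
    c=dict(np.load(f'{n}0.npz')); P=cloud(c)
    print(n)
    z=P[...,2]; 
    tab=(P[...,0]>.3)&(P[...,0]<.8)&(P[...,1]<.5)&(P[...,1]>-.5)&(abs(z)<.012)&(c['depth']>0)
    A=np.c_[P[tab][:,:2],np.ones(tab.sum())]; k=np.linalg.lstsq(A,P[tab][:,2],rcond=None)[0]; print('plane',k.round(4))
    z=z-(P[...,:2]@k[:2]+k[2])
    boxes={'plate':(.40,.52,.29,.47,.026,.05),'rails':(.37,.55,-.03,.05,.02,.0299),'pad':(.37,.55,-.15,.05,.0302,.05),
     'handle':(.33,.5,.12,.26,.012,.03),'blade':(.33,.56,.12,.26,.0018,.03),'tray':(.36,.56,-.36,-.18,.012,.04),
     'roll':(.56,.72,.25,.36,.03,.08),'can':(.55,.66,.12,.24,.05,.09),'stamp':(.55,.7,-.03,.09,.01,.09)}
    for b,(x0,x1,y0,y1,z0,z1) in boxes.items():
        m=(P[...,0]>x0)&(P[...,0]<x1)&(P[...,1]>y0)&(P[...,1]<y1)&(z>z0)&(z<z1)
        if m.sum()<10: print(b,m.sum());continue
        r=cv2.minAreaRect(P[m][:,:2].astype(np.float32)*1000); print(b,m.sum(),np.round(r[0],1),np.round(r[1],1),round(r[2],1),'z',np.percentile(z[m],[5,50,95]).round(4))
c=cv2.imread('pics/top0.png')[210:320,150:520]; cv2.imwrite('pics/topc.png',cv2.resize(c,None,fx=2.16,fy=2.16,interpolation=cv2.INTER_CUBIC))
```

```text
top
plane [ 0.0009  0.0004 -0.0009]
plate 423 [498.7 378.3] [152.4  45.1] 88.1 z [0.0291 0.0356 0.0423]
rails 5
pad 402 [503.2 -90.4] [121.8  74.1] 85.8 z [0.0304 0.0333 0.0387]
handle 142 [426.9 179.3] [ 81.7 125.9] 7.7 z [0.0134 0.0188 0.0258]
blade 1344 [444.5 189.9] [139.3 229.2] 89.7 z [0.002  0.0044 0.0191]
tray 187 [ 467.2 -268.9] [178.8 145.4] 89.3 z [0.013  0.0249 0.0357]
roll 294 [690.2 274.1] [59.5 46.4] 0.7 z [0.0387 0.0589 0.0655]
can 85 [651.5 139.8] [16.6 37.4] 0.0 z [0.0571 0.0741 0.0821]
stamp 17 [637.3  24.1] [105.7 129.2] 19.2 z [0.0102 0.0112 0.0136]
side
plane [ 0.0005 -0.0003 -0.0012]
plate 636 [498.8 345.9] [85.3 51.1] 83.9 z [0.03   0.035  0.0371]
rails 13 [503.3 -26.5] [ 7.6 52.8] 88.1 z [0.0212 0.0253 0.0281]
pad 229 [ 497.6 -114. ] [78.8 72. ] 0.0 z [0.0304 0.0315 0.0337]
handle 231 [429.3 130. ] [20.8 83.4] 88.7 z [0.0129 0.018  0.0209]
blade 627 [439.3 186.5] [136.6 223.9] 86.1 z [0.0019 0.0073 0.0202]
tray 164 [ 483.  -270.4] [102.1 180. ] 0.5 z [0.0132 0.0188 0.0317]
roll 707 [688.3 276.9] [53.7 63.1] 89.8 z [0.0322 0.0526 0.0603]
can 202 [649.9 143.4] [46.  20.8] 84.7 z [0.052  0.0672 0.0759]
stamp 20 [674.1 -27.5] [ 6.7 15. ] 80.9 z [0.0113 0.0239 0.0509]
```

View pics/topc.png

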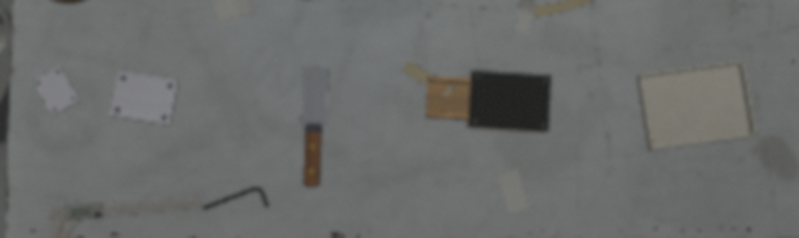

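```bash
cat >> h.py <<'E'
def ray(c,u,v,z):
    f=c['color'].shape[0]/2/np.tan(np.radians(c['fov_y'])/2); T=np.linalg.inv(c['view'])
    d=T[:3,:3]@np.array([(u-c['cx'])/f,(v-c['cy'])/f,1]); o=T[:3,3]
    return o+d*(z-o[2])/d[2]
def proj(c,p):
    f=c['color'].shape[0]/2/np.tan(np.radians(c['fov_y'])/2); q=c['view']@np.r_[p,1]
    return f*q[0]/q[2]+c['cx'],f*q[1]/q[2]+c['cy']
E
python3 - <<'E'
from h import *
c=dict(np.load('top0.npz'))
S={'plate':(.036,[(119,70),(178,76),(168,124),(110,117)]),'pad':(.032,[(471,70),(551,76),(549,130),(468,126)]),'rails':(.028,[(427,77),(470,77),(427,118),(470,120)]),
'handle':(.02,[(306,125),(321,126),(306,185),(319,186)]),'tip':(.003,[(303,67),(329,68)]),'tray':(.022,[(638,76),(741,65),(751,135),(650,150)])}
for k,(z,q) in S.items():
    W=np.array([ray(c,150+x/2.16-.27,210+y/2.16-.27,z)[:2] for x,y in q]); print(k,W.round(4).tolist(),W.mean(0).round(4),cv2.minAreaRect(W.astype(np.float32)*1000)[1:])
for k,u,v,z in [('roll',244,188,.06),('can',290,193,.076),('stamp',356,194,.06)]: print(k,ray(c,u,v,z).round(3))
w=shot('wrist','pics/w0.png'); print(w['view'].round(3).tolist(),w['fov_y'],robot.get_obs()['time'])
T=np.linalg.inv(w['view']);o=robot.get_obs();Rt=R.from_quat(o['tool_rot']).as_matrix()
print((Rt.T@(T[:3,3]-o['position'])).round(4),(Rt.T@T[:3,:3]).round(3).tolist())
E
```

```text
plate [[0.5446, 0.3761], [0.5357, 0.2988], [0.4729, 0.3112], [0.483, 0.3869]] [0.5091 0.3433] ((80.45532989501953, 63.909183502197266), 82.42717742919922)
pad [[0.5395, -0.0851], [0.5303, -0.1898], [0.4594, -0.185], [0.4659, -0.0796]] [ 0.4988 -0.1349] ((105.65339660644531, 73.77152252197266), 85.69377899169922)
rails [[0.5314, -0.0274], [0.5307, -0.0839], [0.4774, -0.0264], [0.4741, -0.0826]] [ 0.5034 -0.0551] ((56.50679397583008, 56.66451644897461), 88.73988342285156)
handle [[0.4708, 0.1324], [0.4692, 0.1127], [0.3923, 0.1328], [0.3908, 0.1158]] [0.4308 0.1234] ((19.750629425048828, 79.30535888671875), 87.73075103759766)
tip [[0.5499, 0.137], [0.5481, 0.1022]] [0.549  0.1196] ((34.75859451293945, 0.0), -92.92127227783203)
tray [[0.5301, -0.3059], [0.543, -0.4423], [0.4504, -0.4508], [0.4324, -0.3177]] [ 0.489  -0.3792] ((98.39801788330078, 137.04843139648438), 6.904547214508057)
roll [0.694 0.263 0.06 ]
can [0.675 0.132 0.076]
stamp [ 0.673 -0.053  0.06 ]
[[0.413, 0.911, -0.002, -0.623], [0.871, -0.394, 0.295, -0.035], [0.268, -0.124, -0.955, 0.392], [0.0, 0.0, 0.0, 1.0]] 64.81764991189588 0.15
[ 0.0821 -0.0004 -0.1442] [[-0.001, -0.955, -0.295], [1.0, -0.0, -0.001], [0.001, -0.295, 0.955]]
```

```bash
cat >> h.py <<'E'
def st(tgt=None,yaw=None):
    "print pose; tgt (x,y,z) -> shift in tool cm after twisting to tool-y yaw (deg)"
    o=robot.get_obs(); p=np.array(o['position']); M=R.from_quat(o['tool_rot']).as_matrix()
    a=np.degrees(np.arctan2(M[1,1],M[0,1])); print('t',round(o['time'],2),'p',p.round(4),'yaw',round(a,2),'tilt',M[:2,2].round(4),'j6',round(o['q'][5],2),'w',round(o['grip_width'],4),'gf',round(float(o['grip_force']),1),'F',np.round(o['ft_force'],1))
    if tgt is not None:
        y=np.radians(a if yaw is None else yaw); d=np.array(tgt)-p
        print('twist',round(0 if yaw is None else -(yaw-a),2),'lin cm',np.round(100*np.array([-d[0]*np.sin(y)+d[1]*np.cos(y) if True else 0, d[0]*np.cos(y)+d[1]*np.sin(y),-d[2]]),2))
    return o
E
P='{"jaw":1,"linear":[0,0,0],"twist":6.64}'; true
python3 -m pendant '[{"jaw":1,"linear":[0,0,0],"twist":6.64},{"jaw":1,"linear":[0,0,0],"twist":6.64},{"jaw":1,"linear":[0,0,0],"twist":6.64},{"jaw":1,"linear":[0,0,0],"twist":6.64},{"jaw":1,"linear":[0,0,0],"twist":6.64},{"jaw":1,"linear":[0,0,0],"twist":6.64},{"jaw":1,"linear":[0,0,0],"twist":6.64},{"jaw":1,"linear":[0,0,0],"twist":6.64},{"jaw":1,"linear":[0,0,0],"twist":6.64},{"jaw":1,"linear":[0,0,0],"twist":6.64},{"jaw":1,"linear":[0,0,0],"twist":6.64},{"jaw":1,"linear":[0,0,0],"twist":0}]' 20
python3 - <<'E'
from h import *
st((.509,.343,.16),-7.3)
c=dict(np.load('top0.npz')); print([ray(c,313,177,z).round(3) for z in(.3,.4,.45)])
E
```

```text
time: 1.15
position: [0.2574, 0.5692, 0.2392]
tool_rot: [0.752, 0.659, -0.0, 0.0]
ft_force: [-0.1, 0.0, -0.4]
grip_width: 0.0868
grip_force: 0.0
t 1.15 p [0.2574 0.5692 0.2392] yaw -7.49 tilt [-0.0005 -0.0007] j6 1.1 w 0.0868 gf 0.0 F [-0.1  0.  -0.4]
twist -0.19 lin cm [-19.24  27.83   7.92]
[array([0.666, 0.064, 0.3  ]), array([0.642, 0.062, 0.4  ]), array([0.63 , 0.061, 0.45 ])]
```

```bash
python3 -m pendant '[{"jaw":1,"linear":[-1.6,2.32,0.66],"twist":0},{"jaw":1,"linear":[-1.6,2.32,0.66],"twist":0},{"jaw":1,"linear":[-1.6,2.32,0.66],"twist":0},{"jaw":1,"linear":[-1.6,2.32,0.66],"twist":0},{"jaw":1,"linear":[-1.6,2.32,0.66],"twist":0},{"jaw":1,"linear":[-1.6,2.32,0.66],"twist":0},{"jaw":1,"linear":[-1.6,2.32,0.66],"twist":0},{"jaw":1,"linear":[-1.6,2.32,0.66],"twist":0},{"jaw":1,"linear":[-1.6,2.32,0.66],"twist":0},{"jaw":1,"linear":[-1.6,2.32,0.66],"twist":0},{"jaw":1,"linear":[-1.6,2.32,0.66],"twist":0},{"jaw":1,"linear":[-1.6,2.32,0.66],"twist":0}]' 
python3 -m pendant '[{"jaw":1,"linear":[0,0,0],"twist":0},{"jaw":1,"linear":[0,0,0],"twist":0}]' >/dev/null
python3 - <<'E'
from h import *
st((.509,.343,.16))
c=shot('wrist','pics/w1.png'); np.savez('w1.npz',**c)
P=cloud(c); m=(P[...,2]>.030)&(P[...,2]<.045)&(abs(P[...,0]-.509)<.08)&(abs(P[...,1]-.343)<.08)&(c['depth']>0)
n,l,s,ce=cv2.connectedComponentsWithStats(m.astype(np.uint8)); k=1+s[1:,4].argmax()
Q=P[l==k]; print(len(Q),cv2.minAreaRect(Q[:,:2].astype(np.float32)*1000),np.median(Q[:,2]))
E
```

```text
time: 2.15
position: [0.5098, 0.3422, 0.1598]
tool_rot: [0.75, 0.661, -0.0, -0.0]
ft_force: [-0.1, 0.3, -0.4]
grip_width: 0.0871
grip_force: 0.0
t 2.32 p [0.5098 0.342  0.1596] yaw -7.42 tilt [-0.0012 -0.0003] j6 0.54 w 0.0871 gf 0.0 F [-0.7  0.9 -0.5]
twist 0 lin cm [ 0.09 -0.09 -0.04]
8303 ((505.336181640625, 342.7902526855469), (80.44068145751953, 60.10442352294922), 79.81128692626953) 0.03510852316359042
```

View pics/w1.png

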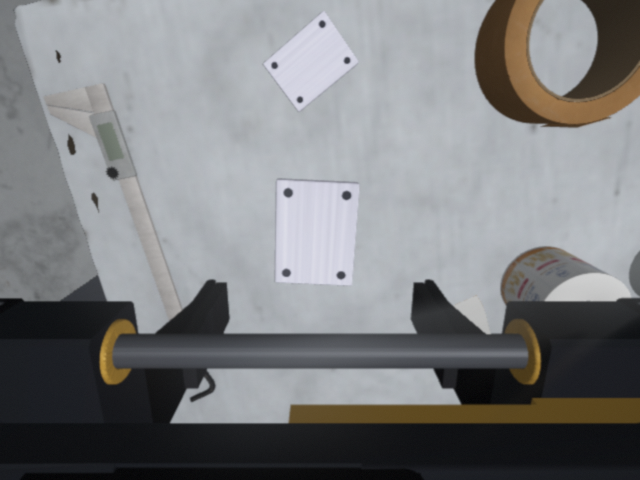

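The wrist view shows the plate at (316,232) between the open fingers and the decoy at (310,60). The depth fit is 80.4 x 60.1 mm.

```bash
python3 - <<'E'
from h import *
st((.5056,.3428,.034),-10.2)
E
python3 -m pendant '[{"jaw":1,"linear":[0,0,0],"twist":2.8},{"jaw":1,"linear":[0.02,-0.2,1.6],"twist":0},{"jaw":1,"linear":[0,-0.22,1.6],"twist":0},{"jaw":1,"linear":[0,0,1.6],"twist":0},{"jaw":1,"linear":[0,0,1.6],"twist":0},{"jaw":1,"linear":[0,0,1.6],"twist":0},{"jaw":1,"linear":[0,0,1.6],"twist":0},{"jaw":1,"linear":[0,0,1.5],"twist":0},{"jaw":1,"linear":[0,0,1.4],"twist":0},{"jaw":1,"linear":[0,0,0],"twist":0},{"jaw":1,"linear":[0,0,0],"twist":0}]' 
python3 -m pendant '[{"jaw":0,"linear":[0,0,0],"twist":0},{"jaw":0,"linear":[0,0,0],"twist":0},{"jaw":0,"linear":[0,0,0],"twist":0},{"jaw":0,"linear":[0,0,0],"twist":0},{"jaw":0,"linear":[0,0,0],"twist":0},{"jaw":0,"linear":[0,0,0],"twist":0},{"jaw":0,"linear":[0,0,0],"twist":0},{"jaw":0,"linear":[0,0,0],"twist":0}]' 20
python3 -m pendant '[{"jaw":0,"linear":[0,0,-0.5],"twist":0},{"jaw":0,"linear":[0,0,-1],"twist":0},{"jaw":0,"linear":[0,0,-1.5],"twist":0},{"jaw":0,"linear":[0,0,-2],"twist":0},{"jaw":0,"linear":[0,0,-2],"twist":0},{"jaw":0,"linear":[0,0,0],"twist":0}]'
python3 - <<'E'
from h import *
st((.5058,-.0417,.1),-4.3)
E
```

```text
t 2.37 p [0.5089 0.3429 0.1599] yaw -7.36 tilt [-0.0014 -0.0001] j6 0.54 w 0.0869 gf 0.0 F [-0.6 -0.7 -0.3]
twist 2.84 lin cm [-0.06 -0.32 12.59]
time: 3.28
position: [0.5035, 0.345, 0.0351]
tool_rot: [0.766, 0.643, -0.001, -0.0]
ft_force: [-0.9, 0.3, 0.2]
grip_width: 0.0869
grip_force: 0.0
time: 3.95
position: [0.5055, 0.3443, 0.036]
tool_rot: [0.767, 0.642, 0.001, 0.0]
ft_force: [0.3, -0.4, 5.1]
grip_width: 0.0598
grip_force: 20.0
time: 4.45
position: [0.507, 0.3453, 0.1093]
tool_rot: [0.767, 0.642, 0.003, 0.001]
ft_force: [0.2, 0.2, -1.6]
grip_width: 0.0597
grip_force: 20.0
t 4.45 p [0.507  0.3453 0.1093] yaw -10.18 tilt [0.0064 0.003 ] j6 0.59 w 0.0597 gf 20.0 F [ 0.2  0.2 -1.6]
twist -5.88 lin cm [-38.6    2.79   0.93]
```

```bash
python3 -m pendant '[{"jaw":0,"linear":[-1.5,0,-0.5],"twist":-5.9},{"jaw":0,"linear":[-3.2,0.23,-0.5],"twist":0},{"jaw":0,"linear":[-3.4,0.23,-0.5],"twist":0},{"jaw":0,"linear":[-3.6,0.23,-0.5],"twist":0},{"jaw":0,"linear":[-3.6,0.23,-0.5],"twist":0},{"jaw":0,"linear":[-3.6,0.23,-0.5],"twist":0},{"jaw":0,"linear":[-3.6,0.23,0],"twist":0},{"jaw":0,"linear":[-3.6,0.23,0],"twist":0},{"jaw":0,"linear":[-3.6,0.23,0],"twist":0},{"jaw":0,"linear":[-3.6,0.23,0],"twist":0},{"jaw":0,"linear":[-3.6,0.23,0],"twist":0},{"jaw":0,"linear":[-3.6,0.23,0],"twist":0}]'
python3 -m pendant '[{"jaw":0,"linear":[-3.2,0,0],"twist":0},{"jaw":0,"linear":[-2,0,0],"twist":0},{"jaw":0,"linear":[-1,0,0],"twist":0},{"jaw":0,"linear":[0,0,0],"twist":0},{"jaw":0,"linear":[0,0,0],"twist":0},{"jaw":0,"linear":[0,0,0],"twist":0}]'
cat > blk.py <<'E'
from h import *
import sys
o=st()
f=sys.argv[1]; c=shot('wrist',f'pics/{f}.png'); np.savez(f'{f}.npz',**c)
P=cloud(c); 
for n,(z0,z1) in {'pad':(.0302,.036),'rail':(.022,.0298),'all':(.018,.036)}.items():
    m=(P[...,2]>z0)&(P[...,2]<z1)&(abs(P[...,0]-.503)<.08)&(P[...,1]<.02)&(P[...,1]>-.21)&(c['depth']>0)
    m=cv2.morphologyEx(m.astype(np.uint8),cv2.MORPH_OPEN,np.ones((3,3)))
    k,l,s,ce=cv2.connectedComponentsWithStats(m)
    for i in s[1:,4].argsort()[::-1][:3]+1:
        Q=P[l==i]; print(n,len(Q),cv2.minAreaRect(Q[:,:2].astype(np.float32)*1000),Q[:,1].min().round(4),Q[:,1].max().round(4),np.median(Q[:,2]))
E
python3 blk.py w2
```

```text
time: 5.45
position: [0.4975, -0.0628, 0.1349]
tool_rot: [0.733, 0.68, -0.0, -0.001]
ft_force: [0.7, -0.0, -2.0]
grip_width: 0.0597
grip_force: 20.0
time: 5.95
position: [0.4931, -0.1216, 0.1351]
tool_rot: [0.733, 0.681, -0.0, -0.001]
ft_force: [-0.3, 0.2, -1.1]
grip_width: 0.0597
grip_force: 20.0
t 5.95 p [ 0.4931 -0.1216  0.1351] yaw -4.22 tilt [-0.0014  0.0012] j6 -0.39 w 0.0597 gf 20.0 F [-0.3  0.2 -1.1]
pad 3548 ((499.4603271484375, -96.86077880859375), (26.45443344116211, 73.90446472167969), 85.58110046386719) -0.1126 -0.0813 0.031220643659354577
pad 21 ((520.5499877929688, -110.68953704833984), (1.8945651054382324, 4.1915388107299805), 83.38739776611328) -0.1116 -0.1096 0.03143226482291431
pad 12 ((532.460693359375, -87.54602813720703), (1.3585318326950073, 2.0166120529174805), 85.86284637451172) -0.0883 -0.0868 0.030985124051939913
rail 851 ((526.3871459960938, -57.89897155761719), (55.83855056762695, 6.253502368927002), 85.76007080078125) -0.0858 -0.0301 0.02700220608986942
rail 833 ((478.56646728515625, -54.43756103515625), (55.91875457763672, 6.123537540435791), 85.77777099609375) -0.0825 -0.0264 0.027023913659064036
all 6276 ((501.3128967285156, -69.24038696289062), (82.12471771240234, 74.2875747680664), 85.80657196044922) -0.1126 -0.0264 0.030735068913168337
```

View pics/w2.png

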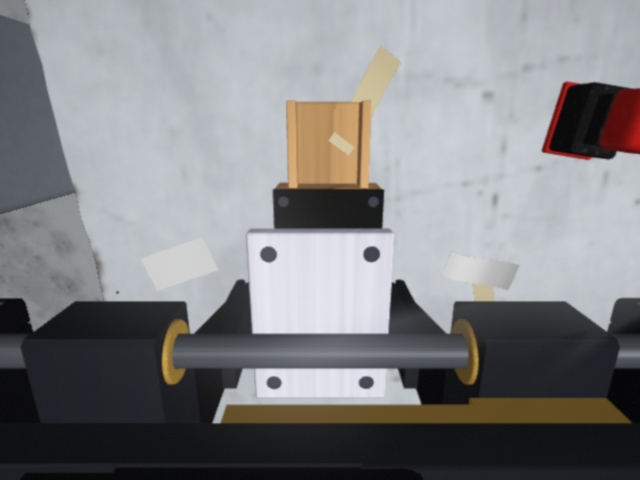

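The wrist view shows the held plate spanning (250,230) to (392,395) and the rails at (292,145) and (366,145). The step is near row 187. Next I measure the held plate in the same picture.

Run:
```python
from h import *
c=dict(np.load('w2.npz')); P=cloud(c); p=np.array([.4931,-.1216,.1351])
m=(P[...,2]>.122)&(P[...,2]<.15)&(abs(P[...,0]-.493)<.06)&(abs(P[...,1]+.122)<.07)&(c['depth']>0)
m[:,:235]=0;m[:,405:]=0
n,l,s,ce=cv2.connectedComponentsWithStats(m.astype(np.uint8))
for i in range(1,n):
    if s[i,4]<300: continue
    Q=P[l==i]; r=cv2.minAreaRect(Q[:,:2].astype(np.float32)*1000); print(s[i],r,np.percentile(Q[:,2],[2,50,98]).round(4))
    d=np.array([-.0738,-.9973]); t=Q[:,:2]@d; e=np.array([.9973,-.0738]); w=Q[:,:2]@e
    print('along',np.percentile(t,[.2,.5,99.5,99.8]).round(4),'lat',np.percentile(w,[.3,50,99.7]).round(4))
print('bed along',np.dot([.50346,-.0432],d),'lat',np.dot([.50346,-.0432],e),'tcp',p[:2]@d,p[:2]@e)
```

```text
[  235   228   170   106 16319] ((493.4067077636719, -105.96562957763672), (46.99913024902344, 76.30231475830078), 85.93348693847656) [0.1286 0.1342 0.1427]
along [0.046  0.0461 0.092  0.0923] lat [0.4646 0.5002 0.5354]
[ 254  368  132   30 3845] ((489.89947509765625, -154.43862915039062), (18.17694091796875, 59.87324142456055), 86.2745361328125) [0.1331 0.1342 0.1353]
along [0.1092 0.1094 0.1262 0.1264] lat [0.4703 0.4997 0.5297]
bed along 0.005928011999999996 lat 0.505288818 tcp 0.0848809 0.50074271
```

```bash
python3 -m pendant '[{"jaw":0,"linear":[1.3,0.1,0],"twist":0},{"jaw":0,"linear":[2.6,0.13,0],"twist":0},{"jaw":0,"linear":[2.6,0.1,0],"twist":0},{"jaw":0,"linear":[1.3,0.1,0],"twist":0},{"jaw":0,"linear":[0.4,0.1,1],"twist":0},{"jaw":0,"linear":[0,0,2],"twist":0},{"jaw":0,"linear":[0,0,2],"twist":0},{"jaw":0,"linear":[0,0,1.5],"twist":0},{"jaw":0,"linear":[0,0,1],"twist":0},{"jaw":0,"linear":[0,0,1],"twist":0},{"jaw":0,"linear":[0,0,0.4],"twist":0},{"jaw":0,"linear":[0,0,0],"twist":0}]'
python3 -m pendant '[{"jaw":0,"linear":[0,0,0],"twist":0}]'
python3 - <<'E'
from h import *
o=st()
c=shot('wrist','pics/w3.png'); P=cloud(c); np.savez('w3.npz',**c)
m=(P[...,2]>.030)&(P[...,2]<.055)&(abs(P[...,0]-.503)<.06)&(abs(P[...,1]+.043)<.07)&(c['depth']>0)
m[:,:235]=0;m[:,405:]=0
d=np.array([-.0738,-.9973]);e=np.array([.9973,-.0738])
n,l,s,ce=cv2.connectedComponentsWithStats(m.astype(np.uint8))
for i in range(1,n):
    if s[i,4]<300: continue
    Q=P[l==i];t=Q[:,:2]@d-.0059;w=Q[:,:2]@e-.5053
    print(s[i],np.percentile(Q[:,2],[2,50,98]).round(4),'along',np.percentile(t,[.3,99.7]).round(4),'lat',np.percentile(w,[.3,99.7]).round(4))
E
```

```text
time: 7.0
position: [0.5047, -0.0417, 0.0454]
tool_rot: [0.733, 0.68, -0.0, -0.001]
ft_force: [0.4, -0.1, -1.3]
grip_width: 0.0594
grip_force: 20.0
time: 7.08
position: [0.5053, -0.0419, 0.0464]
tool_rot: [0.733, 0.68, 0.0, 0.0]
ft_force: [-0.2, -0.1, -1.4]
grip_width: 0.0596
grip_force: 20.0
t 7.08 p [ 0.5053 -0.0419  0.0464] yaw -4.28 tilt [ 0.0003 -0.0001] j6 -0.23 w 0.0596 gf 20.0 F [-0.2 -0.1 -1.4]
[  235   228   170   106 16137] [0.039  0.0455 0.0505] along [-0.0402  0.0058] lat [-0.0351  0.037 ]
[ 244  368  148   37 5223] [0.0304 0.0453 0.0466] along [0.0231 0.0562] lat [-0.0367  0.0367]
```

```bash
python3 -m pendant '[{"jaw":0,"linear":[0,0,0.4],"twist":0},{"jaw":0,"linear":[0,0,0.3],"twist":0},{"jaw":0,"linear":[0,0,0.2],"twist":0},{"jaw":0,"linear":[0,0,0.1],"twist":0},{"jaw":0,"linear":[0,0,0],"twist":0},{"jaw":0,"linear":[0,0,0],"twist":0}]'
python3 -m pendant '[{"jaw":0,"linear":[-0.05,0,0],"twist":0},{"jaw":0,"linear":[-0.05,0,0],"twist":0},{"jaw":0,"linear":[-0.03,0,0],"twist":0},{"jaw":0,"linear":[0,0,0],"twist":0},{"jaw":0,"linear":[0,0,0],"twist":0}]'
```

```text
time: 7.63
position: [0.5051, -0.0418, 0.0363]
tool_rot: [0.733, 0.68, -0.0, -0.0]
ft_force: [0.7, -0.2, -1.3]
grip_width: 0.0596
grip_force: 20.0
time: 8.05
position: [0.5051, -0.0427, 0.0364]
tool_rot: [0.733, 0.68, 0.0, -0.0]
ft_force: [0.8, 3.7, -1.0]
grip_width: 0.0597
grip_force: 20.0
```

```bash
python3 -m pendant '[{"jaw":0,"linear":[0.04,0,0.06],"twist":0},{"jaw":0,"linear":[0,0,0.06],"twist":0},{"jaw":0,"linear":[0,0,0],"twist":0},{"jaw":0,"linear":[0,0,0],"twist":0}]'
python3 -m pendant '[{"jaw":0.8,"linear":[0,0,0],"twist":0},{"jaw":1,"linear":[0,0,0],"twist":0},{"jaw":1,"linear":[0,0,0],"twist":0},{"jaw":1,"linear":[0,0,0],"twist":0},{"jaw":1,"linear":[0,0,0],"twist":0},{"jaw":1,"linear":[0,0,-1],"twist":0},{"jaw":1,"linear":[0,0,-2],"twist":0},{"jaw":1,"linear":[0,0,-2],"twist":0},{"jaw":1,"linear":[0,0,-2],"twist":0},{"jaw":1,"linear":[0,0,-1.5],"twist":0},{"jaw":1,"linear":[0,0,0],"twist":0},{"jaw":1,"linear":[0,0,0],"twist":0}]'
cat > pl.py <<'E'
from h import *
import sys
f=sys.argv[1]; z0,z1=float(sys.argv[2]),float(sys.argv[3]); c=shot('wrist',f'pics/{f}.png'); np.savez(f'{f}.npz',**c); P=cloud(c)
m=(P[...,2]>z0)&(P[...,2]<z1)&(abs(P[...,0]-.503)<.07)&(P[...,1]<.03)&(P[...,1]>-.21)&(c['depth']>0)
d=np.array([-.0738,-.9973]);e=np.array([.9973,-.0738]); b=np.array([.5004,-.0841])
n,l,s,ce=cv2.connectedComponentsWithStats(m.astype(np.uint8))
for i in range(1,n):
    if s[i,4]<300: continue
    Q=P[l==i];t=(Q[:,:2]-b)@d;w=(Q[:,:2]-b)@e
    print(s[i],cv2.minAreaRect(Q[:,:2].astype(np.float32)*1000),np.percentile(Q[:,2],[2,50,98]).round(4),'along',np.percentile(t,[.3,99.7]).round(4),'lat',np.percentile(w,[.3,99.7]).round(4))
E
python3 pl.py w4 .0325 .042
python3 -c "
from h import *
st((.432,.123,.12),90)"
```

```text
time: 8.38
position: [0.5051, -0.0427, 0.036]
tool_rot: [0.733, 0.68, 0.0, 0.0]
ft_force: [-1.2, 2.8, 6.6]
grip_width: 0.0602
grip_force: 20.0
time: 9.38
position: [0.5056, -0.0429, 0.1213]
tool_rot: [0.733, 0.68, 0.001, 0.001]
ft_force: [-0.4, 0.4, -0.9]
grip_width: 0.0868
grip_force: 0.0
[  270   192    97   118 10720] ((504.03668212890625, -43.8159294128418), (80.1447525024414, 60.15486145019531), 85.74536895751953) [0.0338 0.0351 0.0364] along [-0.0802 -0.0012] lat [-0.0291  0.0305]
t 9.43 p [ 0.5049 -0.0427  0.1204] yaw -4.28 tilt [ 0.0004 -0.0002] j6 -0.23 w 0.0873 gf 0.0 F [-2.   0.3  0. ]
twist -94.28 lin cm [ 7.29 16.57  0.04]
```

```bash
python3 -m pendant '[{"jaw":1,"linear":[0,0,0],"twist":-7},{"jaw":1,"linear":[0,0,0],"twist":-7},{"jaw":1,"linear":[0,0,0],"twist":-7},{"jaw":1,"linear":[0,0,0],"twist":-7},{"jaw":1,"linear":[0,0,0],"twist":-7},{"jaw":1,"linear":[0,0,0],"twist":-7},{"jaw":1,"linear":[0,0,0],"twist":-7},{"jaw":1,"linear":[0,0,0],"twist":-7},{"jaw":1,"linear":[0,0,0],"twist":-7},{"jaw":1,"linear":[0,0,0],"twist":-7},{"jaw":1,"linear":[0,0,0],"twist":-7},{"jaw":1,"linear":[0,0,0],"twist":-7}]'
python3 -m pendant '[{"jaw":1,"linear":[0,0,0],"twist":-7},{"jaw":1,"linear":[0,0,0],"twist":-3.3},{"jaw":1,"linear":[1.2,2.7,0],"twist":0},{"jaw":1,"linear":[1.2,2.8,0],"twist":0},{"jaw":1,"linear":[1.2,2.8,0],"twist":0},{"jaw":1,"linear":[1.2,2.8,0],"twist":0},{"jaw":1,"linear":[1.2,2.8,0],"twist":0},{"jaw":1,"linear":[1.2,2.7,0],"twist":0},{"jaw":1,"linear":[0,0,-2],"twist":0},{"jaw":1,"linear":[0,0,-2],"twist":0},{"jaw":1,"linear":[0,0,0],"twist":0},{"jaw":1,"linear":[0,0,0],"twist":0}]'
python3 - <<'E'
from h import *
st()
c=shot('wrist','pics/w5.png'); P=cloud(c); np.savez('w5.npz',**c)
for z0,z1,x0,x1 in[(.012,.026,.36,.5),(.0015,.03,.36,.57)]:
    m=(P[...,2]>z0)&(P[...,2]<z1)&(P[...,0]>x0)&(P[...,0]<x1)&(abs(P[...,1]-.123)<.04)&(c['depth']>0)
    n,l,s,ce=cv2.connectedComponentsWithStats(m.astype(np.uint8))
    for i in range(1,n):
        if s[i,4]<200: continue
        Q=P[l==i]; print(s[i],cv2.minAreaRect(Q[:,:2].astype(np.float32)*1000),np.percentile(Q[:,2],[2,50,98]).round(4),Q.min(0).round(3),Q.max(0).round(3))
E
```

```text
time: 10.43
position: [0.5041, -0.0424, 0.1188]
tool_rot: [0.087, 0.996, 0.0, -0.002]
ft_force: [0.3, 0.6, 0.1]
grip_width: 0.0871
grip_force: 0.0
time: 11.43
position: [0.4331, 0.1235, 0.16]
tool_rot: [-0.0, 1.0, -0.0, 0.0]
ft_force: [-0.4, 0.8, -1.0]
grip_width: 0.0874
grip_force: 0.0
t 11.43 p [0.4331 0.1235 0.16  ] yaw 90.05 tilt [ 0.0005 -0.    ] j6 -1.54 w 0.0874 gf 0.0 F [-0.4  0.8 -1. ]
[ 305  171   32  104 2821] ((429.0686950683594, 123.46511840820312), (22.123994827270508, 82.31133270263672), 87.79907989501953) [0.0155 0.0189 0.0206] [0.388 0.111 0.012] [0.47  0.136 0.021]
[ 297  170   41  164 4933] ((461.80938720703125, 121.83038330078125), (33.89020538330078, 147.88824462890625), 87.87946319580078) [0.0016 0.0176 0.0204] [0.388 0.103 0.002] [0.535 0.138 0.021]
```

View pics/w5.png

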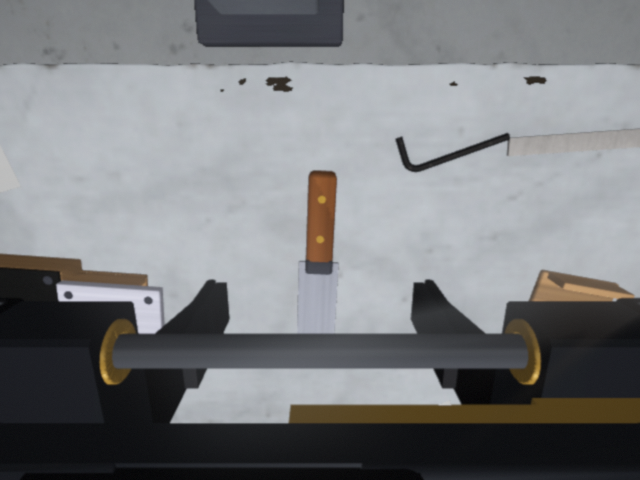

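The handle runs from (322,172) to (319,270) with the blade below it, clear of the hex key at (450,150).

```bash
python3 -m pendant '[{"jaw":1,"linear":[0,0,1],"twist":2.2},{"jaw":1,"linear":[0.2,0,2],"twist":0},{"jaw":1,"linear":[0.2,0,2],"twist":0},{"jaw":1,"linear":[0,0,2],"twist":0},{"jaw":1,"linear":[0,0,2],"twist":0},{"jaw":1,"linear":[0,0,2],"twist":0},{"jaw":1,"linear":[0,0,1.5],"twist":0},{"jaw":1,"linear":[0,0,1],"twist":0},{"jaw":1,"linear":[0,0,0.45],"twist":0},{"jaw":1,"linear":[0,0,0],"twist":0},{"jaw":1,"linear":[0,0,0],"twist":0}]'
python3 -c "
from h import *
st((.429,.1235,.0205),87.8)"
```

```text
time: 12.4
position: [0.4285, 0.1231, 0.0201]
tool_rot: [0.019, 1.0, -0.0, -0.001]
ft_force: [0.1, -0.5, 0.0]
grip_width: 0.0873
grip_force: 0.0
t 12.4 p [0.4285 0.1231 0.0201] yaw 87.78 tilt [-0.0018 -0.    ] j6 -1.5 w 0.0873 gf 0.0 F [ 0.1 -0.5  0. ]
twist -0.02 lin cm [-0.05  0.04 -0.04]
```

```bash
python3 -m pendant '[{"jaw":0,"linear":[0,0,0],"twist":0},{"jaw":0,"linear":[0,0,0],"twist":0},{"jaw":0,"linear":[0,0,0],"twist":0},{"jaw":0,"linear":[0,0,0],"twist":0},{"jaw":0,"linear":[0,0,0],"twist":0},{"jaw":0,"linear":[0,0,0],"twist":0},{"jaw":0,"linear":[0,0,0],"twist":0},{"jaw":0,"linear":[0,0,0],"twist":0},{"jaw":0,"linear":[0,0,0],"twist":0},{"jaw":0,"linear":[0,0,0],"twist":0}]' 45
python3 -m pendant '[{"jaw":0,"linear":[0,0,-0.4],"twist":0},{"jaw":0,"linear":[0,0,-1],"twist":0},{"jaw":0,"linear":[0,0,-1.5],"twist":0},{"jaw":0,"linear":[0,0,-1.5],"twist":0},{"jaw":0,"linear":[0,0,-1.5],"twist":0},{"jaw":0,"linear":[0,0,-1],"twist":0},{"jaw":0,"linear":[0,0,0],"twist":0}]'
python3 -m pendant '[{"jaw":0,"linear":[0,0,0],"twist":3},{"jaw":0,"linear":[0,0,0],"twist":6.5},{"jaw":0,"linear":[0,0,0],"twist":6.5},{"jaw":0,"linear":[0,0,0],"twist":6.5},{"jaw":0,"linear":[0,0,0],"twist":6.5},{"jaw":0,"linear":[0,0,0],"twist":6.5},{"jaw":0,"linear":[0,0,0],"twist":6.5},{"jaw":0,"linear":[0,0,0],"twist":6.5},{"jaw":0,"linear":[0,0,0],"twist":6.5},{"jaw":0,"linear":[0,0,0],"twist":6.5},{"jaw":0,"linear":[0,0,0],"twist":6.5},{"jaw":0,"linear":[0,0,0],"twist":6.5}]'
python3 -m pendant '[{"jaw":0,"linear":[0,0,0],"twist":6.5},{"jaw":0,"linear":[0,0,0],"twist":6.5},{"jaw":0,"linear":[0,0,0],"twist":4.5},{"jaw":0,"linear":[0,0,0],"twist":0},{"jaw":0,"linear":[0,0,0],"twist":0}]'
python3 -c "
from h import *
st((.5166,.1353,.05),-4.2)"
```

```text
time: 13.23
position: [0.429, 0.1234, 0.0206]
tool_rot: [0.019, 1.0, -0.0, -0.0]
ft_force: [0.3, -0.4, 1.0]
grip_width: 0.0282
grip_force: 0.0
time: 13.82
position: [0.4299, 0.1235, 0.0914]
tool_rot: [0.019, 1.0, 0.0, 0.002]
ft_force: [-0.6, 0.2, -1.2]
grip_width: 0.0216
grip_force: 45.0
time: 14.82
position: [0.4285, 0.1234, 0.089]
tool_rot: [0.623, 0.783, -0.0, -0.001]
ft_force: [1.0, 0.4, -0.9]
grip_width: 0.0214
grip_force: 45.0
time: 15.23
position: [0.4286, 0.1234, 0.0892]
tool_rot: [0.732, 0.682, -0.0, -0.0]
ft_force: [-1.0, 0.9, -0.9]
grip_width: 0.0215
grip_force: 45.0
t 15.23 p [0.4286 0.1234 0.0892] yaw -4.06 tilt [-0.0011 -0.0001] j6 0.1 w 0.0215 gf 45.0 F [-1.   0.9 -0.9]
twist 0.14 lin cm [1.83 8.69 3.92]
```

```bash
python3 -m pendant '[{"jaw":0,"linear":[0.3,1.45,0],"twist":0.1},{"jaw":0,"linear":[0.3,1.45,0],"twist":0},{"jaw":0,"linear":[0.3,1.45,0],"twist":0},{"jaw":0,"linear":[0.3,1.45,0],"twist":0},{"jaw":0,"linear":[0.3,1.45,0],"twist":0},{"jaw":0,"linear":[0.3,1.45,0],"twist":0},{"jaw":0,"linear":[0,0,0],"twist":0},{"jaw":0,"linear":[0,0,0],"twist":0},{"jaw":0,"linear":[0,0,0],"twist":0}]'
python3 - <<'E'
from h import *
o=st((.5166,.1353,.05),-4.2); p=np.array(o['position'])
d=np.array([-.0738,-.9973]);e=np.array([.9973,-.0738])
for n in('wrist','side'):
    c=shot(n,f'pics/{n}6.png'); P=cloud(c); np.savez(f'{n}6.npz',**c)
    t=(P[...,:2]-p[:2])@d; w=(P[...,:2]-p[:2])@e; z=P[...,2]
    m=(abs(w)<.03)&(t>-.07)&(t<.14)&(z>.05)&(z<.13)&(c['depth']>0)
    print(n,m.sum())
    for a in np.arange(-.06,.14,.01):
        k=m&(t>a)&(t<a+.01)
        if k.sum()>8: print(a.round(3),k.sum(),'z',np.percentile(z[k],[5,50,95]).round(4),'w',np.percentile(w[k],[3,97]).round(4),'tmax',t[k].max().round(4))
c=cv2.imread('pics/side6.png')[180:400,240:460]; cv2.imwrite('pics/side6c.png',cv2.resize(c,(600,600),interpolation=cv2.INTER_CUBIC))
E
```

```text
time: 15.98
position: [0.5153, 0.1348, 0.0891]
tool_rot: [0.733, 0.681, -0.001, -0.001]
ft_force: [-0.8, 0.4, -0.4]
grip_width: 0.0217
grip_force: 45.0
t 15.98 p [0.5153 0.1348 0.0891] yaw -4.23 tilt [-0.0031 -0.0002] j6 0.12 w 0.0217 gf 45.0 F [-0.8  0.4 -0.4]
twist -0.03 lin cm [0.06 0.13 3.91]
wrist 11710
-0.04 1540 z [0.071  0.0834 0.0849] w [-0.0107  0.009 ] tmax -0.03
-0.03 1137 z [0.0819 0.0841 0.0853] w [-0.0112  0.0092] tmax -0.02
-0.02 2470 z [0.0784 0.0852 0.115 ] w [-0.021   0.0195] tmax -0.01
-0.01 2471 z [0.0782 0.0852 0.1139] w [-0.0161  0.0146] tmax -0.0
0.0 1806 z [0.0829 0.0852 0.1259] w [-0.0162  0.0149] tmax 0.01
0.01 46 z [0.0811 0.1195 0.1269] w [-0.0163  0.0149] tmax 0.0123
0.02 183 z [0.0832 0.0844 0.0853] w [-0.0099  0.0082] tmax 0.03
0.03 889 z [0.0828 0.0846 0.0855] w [-0.0113  0.0098] tmax 0.04
0.04 291 z [0.0668 0.0681 0.0849] w [-0.0157  0.0139] tmax 0.0499
0.05 568 z [0.0666 0.0674 0.0683] w [-0.017   0.0151] tmax 0.06
0.06 307 z [0.0666 0.0674 0.0682] w [-0.017   0.0151] tmax 0.0638
side 715
-0.05 23 z [0.0691 0.0747 0.0827] w [-0.0106  0.0067] tmax -0
[... 215 characters left out ...]
 z [0.0745 0.1017 0.1262] w [-0.0259  0.0228] tmax -0.0001
0.0 68 z [0.0798 0.0968 0.1239] w [-0.0267  0.015 ] tmax 0.01
0.01 10 z [0.0833 0.0845 0.1098] w [-0.0247  0.0059] tmax 0.0189
0.03 11 z [0.0651 0.0822 0.0844] w [-0.0155  0.0082] tmax 0.0396
0.05 9 z [0.0641 0.0663 0.0671] w [-0.0176 -0.0079] tmax 0.059
0.06 13 z [0.0637 0.0665 0.0678] w [-0.0174 -0.0051] tmax 0.0686
0.07 13 z [0.0644 0.0668 0.0681] w [-0.0178 -0.0028] tmax 0.0783
0.08 18 z [0.0641 0.0665 0.0684] w [-0.0176  0.0005] tmax 0.0897
0.09 13 z [0.0653 0.0669 0.0687] w [-0.0176  0.002 ] tmax 0.0981
0.1 23 z [0.065  0.0667 0.0686] w [-0.0173  0.0034] tmax 0.11
0.11 13 z [0.0652 0.067  0.0684] w [-0.0173  0.0023] tmax 0.1185
```

View pics/side6c.png

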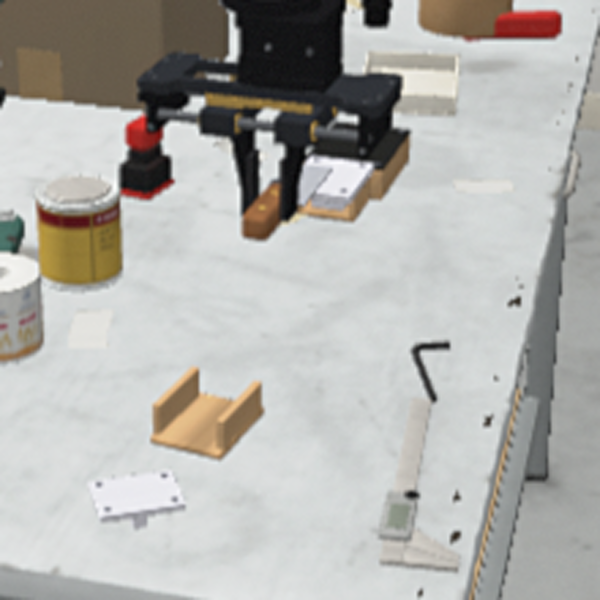

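The side view shows the lifter held level, with its blade pointing at the plate on the block and nothing in the way.

```bash
python3 -m pendant '[{"jaw":0,"linear":[0,0.1,0.8],"twist":0},{"jaw":0,"linear":[0,0.1,1.2],"twist":0},{"jaw":0,"linear":[0,0.05,1.2],"twist":0},{"jaw":0,"linear":[0,0,1.2],"twist":0},{"jaw":0,"linear":[0,0,0.9],"twist":0},{"jaw":0,"linear":[0,0,0],"twist":0},{"jaw":0,"linear":[0,0,0],"twist":0}]'
python3 - <<'E'
from h import *
o=st(); p=np.array(o['position']); b=np.array([.5004,-.0841]); d=np.array([-.0738,-.9973]);e=np.array([.9973,-.0738])
a=(p[:2]-b)@d*1000; print('along',a,'tip',a+119.5,'lat',(p[:2]-b)@e*1000,'blade top',p[2]*1000-21)
def C(th,s):
    t=np.radians(th); u=np.array([-np.cos(t),np.sin(t)]); f=np.array([np.sin(t),np.cos(t)])
    if th<15: E=np.array([-1.,28])
    elif th<=60: E=np.array([-4*np.tan(t),28])
    elif th<=90: E=np.array([(4-8*np.cos(t))/np.tan(t)-8*np.sin(t),28])
    else: E=np.array([4/np.tan(t),28])-8*f
    return E+s*u
prev=None
for th,s in zip(range(0,121,10),[66,66,66,66,66,66,67,68,69,70,71,72,73]):
    c=C(th,s); print(th,c.round(1),'d(x,z) mm',None if prev is None else (c-prev).round(1)); prev=c
E
```

```text
time: 16.67
position: [0.5189, 0.1347, 0.0356]
tool_rot: [0.733, 0.68, -0.001, -0.001]
ft_force: [-0.1, 0.3, -0.6]
grip_width: 0.0218
grip_force: 45.0
t 16.67 p [0.5189 0.1347 0.0356] yaw -4.28 tilt [-0.0022 -0.0001] j6 0.12 w 0.0218 gf 45.0 F [-0.1  0.3 -0.6]
along -219.55149891113967 tip -100.05149891113967 lat 2.2616044731099545 blade top 14.64914652785523
0 [-67.  28.] d(x,z) mm None
10 [-66.   39.5] d(x,z) mm [ 1.  11.5]
20 [-63.5  50.6] d(x,z) mm [ 2.5 11.1]
30 [-59.5  61. ] d(x,z) mm [ 4.  10.4]
40 [-53.9  70.4] d(x,z) mm [5.6 9.4]
50 [-47.2  78.6] d(x,z) mm [6.7 8.1]
60 [-40.4  86. ] d(x,z) mm [6.8 7.5]
70 [-30.3  91.9] d(x,z) mm [10.1  5.9]
80 [-19.4  96. ] d(x,z) mm [10.9  4.1]
90 [-8. 98.] d(x,z) mm [11.4  2. ]
100 [ 3.7 99.3] d(x,z) mm [11.7  1.3]
110 [15.7 98.4] d(x,z) mm [11.9 -0.9]
120 [27.3 95.2] d(x,z) mm [11.6 -3.2]
```

```bash
python3 -m pendant '[{"jaw":0,"linear":[-0.7,0,0],"twist":0},{"jaw":0,"linear":[-0.9,0,0],"twist":0},{"jaw":0,"linear":[-0.9,0,0],"twist":0},{"jaw":0,"linear":[-0.8,0,0],"twist":0},{"jaw":0,"linear":[0,0,-0.4],"twist":0},{"jaw":0,"linear":[0,0,-0.4],"twist":0},{"jaw":0,"linear":[0,0,-0.3],"twist":0},{"jaw":0,"linear":[0,0,0],"twist":0},{"jaw":0,"linear":[0,0,0],"twist":0}]'
python3 -m pendant '[{"jaw":0,"linear":[0,0,-0.3],"twist":0},{"jaw":0,"linear":[0,0,-0.4],"twist":0},{"jaw":0,"linear":[-0.05,0,-0.4],"twist":0},{"jaw":0,"linear":[-0.05,0,-0.4],"twist":0},{"jaw":0,"linear":[0,0,0],"twist":0},{"jaw":0,"linear":[0,0,0],"twist":0}]'
python3 - <<'E'
from h import *
st(); c=shot('side','pics/s7.png')
k=c['color'][200:300,320:420]; cv2.imwrite('pics/s7c.png',cv2.resize(k,(600,600),interpolation=cv2.INTER_CUBIC))
E
```

```text
time: 17.42
position: [0.5175, 0.1021, 0.0481]
tool_rot: [0.733, 0.68, 0.0, 0.0]
ft_force: [-0.1, -0.1, -1.1]
grip_width: 0.0215
grip_force: 45.0
time: 17.92
position: [0.5171, 0.1009, 0.063]
tool_rot: [0.733, 0.68, 0.0, 0.0]
ft_force: [-0.8, 0.0, -1.4]
grip_width: 0.0218
grip_force: 45.0
t 17.92 p [0.5171 0.1009 0.063 ] yaw -4.28 tilt [0.0004 0.0001] j6 0.06 w 0.0218 gf 45.0 F [-0.8  0.  -1.4]
```

View pics/s7c.png

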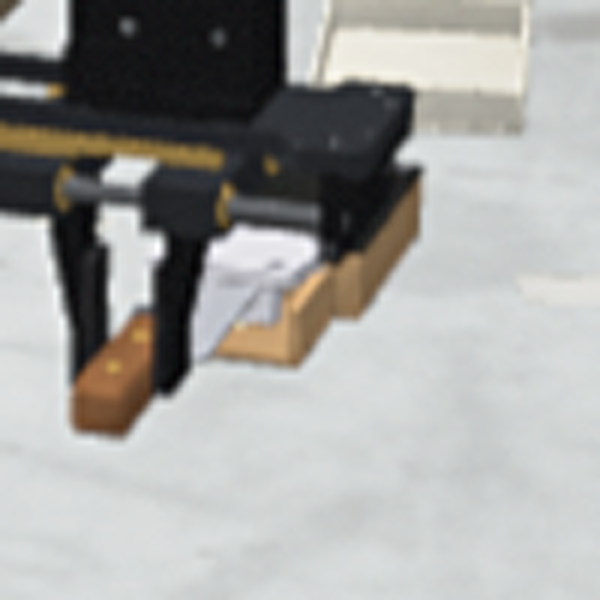

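The side view shows the blade under the near end, with the plate tilted up and its far edge held at the step. I carry on along the arc.

```bash
python3 -m pendant '[{"jaw":0,"linear":[-0.12,0,-0.43],"twist":0},{"jaw":0,"linear":[-0.12,0,-0.43],"twist":0},{"jaw":0,"linear":[-0.13,0,-0.35],"twist":0},{"jaw":0,"linear":[-0.13,0,-0.35],"twist":0},{"jaw":0,"linear":[-0.13,0,-0.35],"twist":0},{"jaw":0,"linear":[-0.19,0,-0.31],"twist":0},{"jaw":0,"linear":[-0.19,0,-0.31],"twist":0},{"jaw":0,"linear":[-0.19,0,-0.31],"twist":0},{"jaw":0,"linear":[-0.22,0,-0.27],"twist":0},{"jaw":0,"linear":[-0.22,0,-0.27],"twist":0},{"jaw":0,"linear":[-0.22,0,-0.27],"twist":0},{"jaw":0,"linear":[0,0,0],"twist":0}]'
cat > tl.py <<'E'
from h import *
import sys
o=st(); p=np.array(o['position']); b=np.array([.5004,-.0841]); d=np.array([-.0738,-.9973]);e=np.array([.9973,-.0738])
a=(p[:2]-b)@d*1000; print('tip',a+119.5,p[2]*1000-21,'lat',(p[:2]-b)@e*1000-1)
for n in sys.argv[1:]:
    c=shot(n,f'pics/tl_{n}_{int(o["time"]*100)}.png'); P=cloud(c); t=(P[...,:2]-b)@d*1000; w=(P[...,:2]-b)@e*1000; z=P[...,2]*1000
    for x in range(-85,20,5) if float(o['time'])<21 else range(-85,110,10):
        k=(t>x)&(t<x+5)&(abs(w)<30)&(z>8)&(z<115)&(c['depth']>0)
        if k.sum()>5: print(n,x,k.sum(),np.percentile(z[k],[5,50,95]).round(0),np.percentile(w[k],[3,97]).round(0))
E
python3 tl.py side top
```

```text
time: 18.97
position: [0.5159, 0.0818, 0.0997]
tool_rot: [0.733, 0.68, 0.0, 0.0]
ft_force: [0.4, 0.4, -0.9]
grip_width: 0.0216
grip_force: 45.0
t 18.97 p [0.5159 0.0818 0.0997] yaw -4.3 tilt [ 0.0008 -0.0002] j6 0.02 w 0.0216 gf 45.0 F [ 0.4  0.4 -0.9]
tip -47.11124035402699 78.66082549800728 lat 2.2447993197654688
side -80 9 [75. 77. 78.] [-14.   1.]
side -75 6 [75. 77. 79.] [-14.   4.]
side -70 7 [75. 77. 78.] [-12.   6.]
side -65 15 [20. 76. 82.] [-27.  23.]
side -60 58 [ 9. 77. 92.] [-27.  26.]
side -55 78 [12. 80. 92.] [-27.  27.]
side -50 67 [15. 76. 90.] [-28.  22.]
side -45 49 [18. 51. 76.] [-29.  20.]
side -40 33 [17. 59. 71.] [-29.  22.]
side -35 33 [ 9. 58. 66.] [-27.  22.]
side -30 26 [15. 53. 62.] [-29.  23.]
side -25 21 [11. 44. 53.] [-28.  21.]
side -20 21 [15. 27. 50.] [-29.  22.]
side -15 27 [19. 36. 46.] [-28.  23.]
side -10 31 [11. 26. 35.] [-29.  22.]
side -5 50 [ 9. 17. 29.] [-28.  21.]
side 0 43 [10. 17. 25.] [-29.  20.]
top -85 21 [71. 77. 82.] [-11.  20.]
top -80 21 [71. 79. 86.] [-18.  21.]
top -75 22 [70. 78. 82.] [-10.  19.]
top -70 23 [72. 78. 82.] [-9. 21.]
top -65 24 [72. 78. 84.] [-9. 22.]
top -60 24 [23. 79. 98.] [-20.  22.]
top -55 43 [28. 90. 98.] [-23.  28.]
top -50 39 [30. 90. 96.] [-25.  26.]
top -45 39 [66. 83. 90.] [-22.  28.]
top -40 35 [57. 78. 86.] [-24.  25.]
top -35 40 [24. 71. 77.] [-25.  29.]
top -30 36 [49. 66. 70.] [-24.  27.]
top -25 34 [58. 62. 69.] [-23.  26.]
top -20 37 [38. 56. 62.] [-24.  29.]
top -15 34 [28. 49. 54.] [-25.  27.]
top -10 35 [36. 42. 50.] [-23.  29.]
top -5 31 [33. 39. 45.] [-27.  27.]
top 0 36 [28. 31. 37.] [-29.  25.]
top 5 36 [24. 31. 36.] [-25.  26.]
top 10 38 [24. 31. 36.] [-28.  27.]
top 15 34 [26. 32. 39.] [-27.  29.]
```

```bash
python3 -m pendant '[{"jaw":0,"linear":[-0.23,0,-0.25],"twist":0},{"jaw":0,"linear":[-0.23,0,-0.25],"twist":0},{"jaw":0,"linear":[-0.23,0,-0.25],"twist":0},{"jaw":0,"linear":[-0.34,0,-0.2],"twist":0},{"jaw":0,"linear":[-0.34,0,-0.2],"twist":0},{"jaw":0,"linear":[-0.34,0,-0.2],"twist":0},{"jaw":0,"linear":[-0.36,0,-0.14],"twist":0},{"jaw":0,"linear":[-0.36,0,-0.14],"twist":0},{"jaw":0,"linear":[-0.36,0,-0.14],"twist":0},{"jaw":0,"linear":[0,0,0],"twist":0}]'
python3 tl.py top | sed -n '1,3p;14,40p'
```

```text
time: 19.9
position: [0.5138, 0.0537, 0.1172]
tool_rot: [0.733, 0.68, 0.0, 0.0]
ft_force: [0.9, 0.5, -0.9]
grip_width: 0.0215
grip_force: 45.0
t 19.9 p [0.5138 0.0537 0.1172] yaw -4.32 tilt [ 0.0006 -0.0003] j6 -0.04 w 0.0215 gf 45.0 F [ 0.9  0.5 -0.9]
tip -18.89336815184754 96.15188338290044 lat 2.2188298064729817
top -75 17 [ 90.  97. 102.] [-8. 19.]
top -20 40 [ 29. 109. 115.] [-25.  28.]
top -15 35 [ 24. 104. 112.] [-25.  30.]
top -10 27 [54. 80. 91.] [-25.  26.]
top -5 29 [32. 54. 64.] [-26.  26.]
top 0 29 [27. 33. 42.] [-26.  28.]
top 5 40 [26. 32. 39.] [-28.  26.]
top 10 35 [27. 32. 38.] [-28.  29.]
top 15 40 [25. 31. 38.] [-30.  26.]
```

```bash
python3 -m pendant '[{"jaw":0,"linear":[-0.28,0,-0.05],"twist":0},{"jaw":0,"linear":[-0.28,0,-0.05],"twist":0},{"jaw":0,"linear":[-0.28,0,-0.05],"twist":0},{"jaw":0,"linear":[-0.28,0,-0.05],"twist":0},{"jaw":0,"linear":[-0.28,0,-0.03],"twist":0},{"jaw":0,"linear":[-0.28,0,-0.03],"twist":0},{"jaw":0,"linear":[-0.28,0,-0.03],"twist":0},{"jaw":0,"linear":[-0.28,0,-0.03],"twist":0},{"jaw":0,"linear":[-0.2,0,0],"twist":0},{"jaw":0,"linear":[-0.2,0,0],"twist":0},{"jaw":0,"linear":[-0.2,0,0],"twist":0},{"jaw":0,"linear":[-0.2,0,0],"twist":0}]'
python3 -m pendant '[{"jaw":0,"linear":[0,0,0],"twist":0},{"jaw":0,"linear":[0,0,0],"twist":0},{"jaw":0,"linear":[0,0,0],"twist":0},{"jaw":0,"linear":[0,0,0],"twist":0}]'
python3 tl.py top side
```

```text
time: 20.95
position: [0.5113, 0.024, 0.12]
tool_rot: [0.733, 0.68, -0.0, -0.0]
ft_force: [0.5, -0.2, -0.9]
grip_width: 0.0216
grip_force: 45.0
time: 21.28
position: [0.5113, 0.0242, 0.12]
tool_rot: [0.733, 0.68, 0.0, 0.0]
ft_force: [-0.2, 0.8, -1.0]
grip_width: 0.0215
grip_force: 45.0
t 21.28 p [0.5113 0.0242 0.12  ] yaw -4.27 tilt [0. 0.] j6 -0.1 w 0.0215 gf 45.0 F [-0.2  0.8 -1. ]
tip 10.665306825259378 99.04494209697766 lat 1.9170189149620023
top -35 32 [ 11.  96. 103.] [-23.  21.]
top -25 30 [ 15.  96. 105.] [-24.  21.]
top -15 32 [ 16.  97. 104.] [-23.  22.]
top -5 37 [ 18.  97. 105.] [-26.  23.]
top 5 40 [ 32.  97. 103.] [-28.  20.]
top 15 38 [33. 38. 48.] [-27.  28.]
top 25 39 [31. 39. 45.] [-27.  26.]
top 35 44 [30. 43. 62.] [-28.  26.]
top 45 39 [33. 53. 65.] [-26.  28.]
top 55 40 [28. 39. 45.] [-27.  27.]
top 65 35 [29. 38. 45.] [-27.  29.]
top 75 42 [32. 39. 45.] [-29.  28.]
top 85 35 [24. 31. 36.] [-28.  28.]
top 95 39 [25. 33. 38.] [-28.  28.]
side -65 7 [14. 23. 96.] [-27.  23.]
side -55 28 [13. 22. 99.] [-28.  27.]
side -45 18 [11. 23. 98.] [-27.  22.]
side -35 13 [ 8. 18. 97.] [-26.  23.]
side -25 20 [13. 26. 99.] [-28.  21.]
side -15 13 [13. 97. 98.] [-28.  24.]
side -5 88 [10. 23. 97.] [-27.  24.]
side 5 68 [16. 35. 97.] [-28.  26.]
side 15 20 [36. 39. 40.] [-28.  28.]
side 25 21 [34. 38. 41.] [-29.  25.]
side 35 71 [37. 47. 59.] [-28.  23.]
side 45 24 [35. 42. 61.] [-30.  26.]
side 55 7 [33. 38. 40.] [-30.  15.]
side 65 6 [36. 39. 40.] [-19.  27.]
side 75 8 [32. 39. 40.] [-29. -12.]
```

The plate lies flat and grip-up on the pad: slab top about 40 mm, bar top about 62 mm. Now I lay the lifter down.

```bash
python3 -m pendant '[{"jaw":0,"linear":[1,0,-0.5],"twist":0},{"jaw":0,"linear":[2.4,0,-0.5],"twist":0},{"jaw":0,"linear":[2.6,0,0],"twist":0},{"jaw":0,"linear":[2.6,0,0],"twist":0},{"jaw":0,"linear":[2.6,0,0],"twist":0},{"jaw":0,"linear":[1.4,0,0.5],"twist":0},{"jaw":0,"linear":[0,0,2],"twist":0},{"jaw":0,"linear":[0,0,2.2],"twist":0},{"jaw":0,"linear":[0,0,2.2],"twist":0},{"jaw":0,"linear":[0,0,1.8],"twist":0},{"jaw":0,"linear":[0,0,1.1],"twist":0},{"jaw":0,"linear":[0,0,0],"twist":0}]'
python3 -m pendant '[{"jaw":0,"linear":[0,0,0],"twist":0},{"jaw":0,"linear":[0,0,0],"twist":0}]'
python3 tl.py
```

```text
time: 22.38
position: [0.5193, 0.1502, 0.0302]
tool_rot: [0.733, 0.68, -0.002, -0.001]
ft_force: [-0.5, 0.3, -1.0]
grip_width: 0.0217
grip_force: 45.0
time: 22.55
position: [0.5215, 0.1501, 0.0329]
tool_rot: [0.733, 0.68, 0.001, 0.001]
ft_force: [0.1, -0.4, -1.0]
grip_width: 0.0212
grip_force: 45.0
t 22.55 p [0.5215 0.1501 0.0329] yaw -4.28 tilt [0.0017 0.0002] j6 0.15 w 0.0212 gf 45.0 F [ 0.1 -0.4 -1. ]
tip -115.57630199259117 11.924324576547882 lat 2.735457133830285
```

```bash
python3 -m pendant '[{"jaw":0,"linear":[0,0,0.3],"twist":0},{"jaw":0,"linear":[0,0,0.25],"twist":0},{"jaw":0,"linear":[0,0,0.15],"twist":0},{"jaw":0,"linear":[0,0,0.1],"twist":0},{"jaw":0,"linear":[0,0,0],"twist":0},{"jaw":0,"linear":[0,0,0],"twist":0}]'
```

```text
time: 23.05
position: [0.5208, 0.1498, 0.0241]
tool_rot: [0.733, 0.68, 0.0, 0.0]
ft_force: [-0.6, -0.1, -1.0]
grip_width: 0.0217
grip_force: 45.0
```

```bash
python3 -m pendant '[{"jaw":0,"linear":[0,0,0.08],"twist":0},{"jaw":0,"linear":[0,0,0.05],"twist":0},{"jaw":0,"linear":[0,0,0],"twist":0},{"jaw":0,"linear":[0,0,0],"twist":0}]'
```

```text
time: 23.38
position: [0.5208, 0.1498, 0.0239]
tool_rot: [0.733, 0.68, 0.0, 0.0]
ft_force: [-1.9, -0.3, 6.7]
grip_width: 0.0217
grip_force: 45.0
```

```bash
python3 -m pendant '[{"jaw":0.5,"linear":[0,0,0],"twist":0},{"jaw":0.6,"linear":[0,0,0],"twist":0},{"jaw":0.8,"linear":[0,0,0],"twist":0},{"jaw":0.8,"linear":[0,0,0],"twist":0},{"jaw":0.8,"linear":[0,0,-0.5],"twist":0},{"jaw":0.8,"linear":[0,0,-2],"twist":0},{"jaw":0.8,"linear":[0,0,-3],"twist":0},{"jaw":0.8,"linear":[0,0,-3],"twist":0},{"jaw":0.8,"linear":[0,0,-3],"twist":0},{"jaw":0.8,"linear":[0,0,-2],"twist":0},{"jaw":0.8,"linear":[0,0,0],"twist":0}]'
python3 - <<'E'
from h import *
st((.4973,-.1265,.155))
c=shot('wrist','pics/w8.png'); P=cloud(c); np.savez('w8.npz',**c)
for z0 in(.0015,.012):
    m=(P[...,2]>z0)&(P[...,2]<.03)&(abs(P[...,0]-.52)<.06)&(P[...,1]>-.0)&(P[...,1]<.25)&(c['depth']>0)
    n,l,s,ce=cv2.connectedComponentsWithStats(m.astype(np.uint8))
    for i in range(1,n):
        if s[i,4]>200: Q=P[l==i]; print(s[i],cv2.minAreaRect(Q[:,:2].astype(np.float32)*1000),np.percentile(Q[:,2],[5,50,95]).round(4))
E
```

```text
time: 24.3
position: [0.5236, 0.1501, 0.1624]
tool_rot: [0.733, 0.68, 0.004, 0.003]
ft_force: [0.7, 0.3, -0.2]
grip_width: 0.0689
grip_force: 0.0
t 24.3 p [0.5236 0.1501 0.1624] yaw -4.27 tilt [0.0094 0.0008] j6 0.15 w 0.0689 gf 0.0 F [ 0.7  0.3 -0.2]
twist 0 lin cm [-27.78  -0.56   0.74]
[ 295  177   40  157 4593] ((517.396728515625, 117.92132568359375), (143.5790557861328, 33.91220474243164), 85.94129180908203) [0.0017 0.0178 0.02  ]
[ 300  178   29  101 2748] ((519.7977905273438, 148.59022521972656), (82.0185775756836, 22.416393280029297), 85.66057586669922) [0.0161 0.0189 0.0202]
```

```bash
python3 -m pendant '[{"jaw":0.8,"linear":[-1.8,0,0],"twist":0},{"jaw":0.8,"linear":[-3.4,-0.1,0],"twist":0},{"jaw":0.8,"linear":[-3.5,-0.1,0],"twist":0},{"jaw":0.8,"linear":[-3.5,-0.1,0],"twist":0},{"jaw":0.8,"linear":[-3.5,-0.1,0],"twist":0},{"jaw":0.8,"linear":[-3.5,-0.1,0],"twist":0},{"jaw":0.8,"linear":[-3.5,0,0],"twist":0},{"jaw":0.8,"linear":[-3.1,0,0],"twist":0},{"jaw":0.8,"linear":[-2,0,0],"twist":0},{"jaw":0.8,"linear":[0,0,0],"twist":0},{"jaw":0.8,"linear":[0,0,0],"twist":0}]'
python3 - <<'E'
from h import *
c=shot('wrist','pics/w9.png'); P=cloud(c); np.savez('w9.npz',**c)
for z0,z1 in((.052,.07),(.0345,.07)):
    m=(P[...,2]>z0)&(P[...,2]<z1)&(abs(P[...,0]-.497)<.07)&(abs(P[...,1]+.1265)<.08)&(c['depth']>0)
    n,l,s,ce=cv2.connectedComponentsWithStats(m.astype(np.uint8))
    for i in range(1,n):
        if s[i,4]>200: Q=P[l==i]; print(s[i],cv2.minAreaRect(Q[:,:2].astype(np.float32)*1000),np.percentile(Q[:,2],[5,50,95]).round(4)); 
        if s[i,4]>200 and z0>.05: Q=Q[Q[:,2]>.059]; r=cv2.minAreaRect(Q[:,:2].astype(np.float32)*1000);print('bartop',r); st((r[0][0]/1000,r[0][1]/1000,.0605))
E
```

```text
time: 25.27
position: [0.4941, -0.1276, 0.1566]
tool_rot: [0.734, 0.679, -0.0, -0.001]
ft_force: [-0.2, 0.8, -1.1]
grip_width: 0.0699
grip_force: 0.0
[ 305  235   45   24 1028] ((497.9524230957031, -128.51150512695312), (14.30510425567627, 29.825254440307617), 85.11687469482422) [0.0554 0.0609 0.0621]
bartop ((497.9530029296875, -128.61354064941406), (14.142351150512695, 29.78573989868164), 85.27061462402344)
t 25.32 p [ 0.494  -0.1265  0.1567] yaw -4.34 tilt [-0.0027  0.0018] j6 -0.39 w 0.0696 gf 0.0 F [-0.4  0.5 -0.1]
twist 0 lin cm [-0.18  0.41  9.62]
[ 284  184   86  106 8705] ((497.8784484863281, -128.763427734375), (80.46533966064453, 60.165985107421875), 85.69454193115234) [0.038  0.0392 0.061 ]
```

View pics/w9.png

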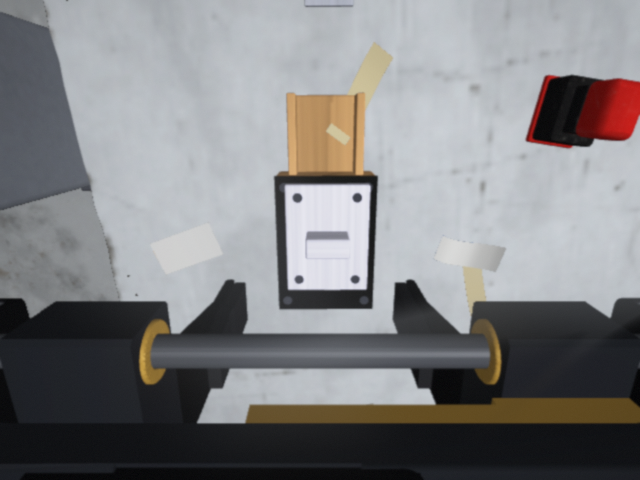

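The wrist view shows the plate flat on the pad with its grip bar up at (327,245). Next I grasp the bar across its 30 mm width.

```bash
python3 -m pendant '[{"jaw":0.8,"linear":[-0.1,0.2,1],"twist":0},{"jaw":0.8,"linear":[-0.08,0.2,2],"twist":0},{"jaw":0.8,"linear":[0,0,2],"twist":0},{"jaw":0.8,"linear":[0,0,2],"twist":0},{"jaw":0.8,"linear":[0,0,1.4],"twist":0},{"jaw":0.8,"linear":[0,0,0.8],"twist":0},{"jaw":0.8,"linear":[0,0,0.4],"twist":0},{"jaw":0.8,"linear":[0,0,0],"twist":0},{"jaw":0.8,"linear":[0,0,0],"twist":0}]'
python3 -m pendant '[{"jaw":0,"linear":[0,0,0],"twist":0},{"jaw":0,"linear":[0,0,0],"twist":0},{"jaw":0,"linear":[0,0,0],"twist":0},{"jaw":0,"linear":[0,0,0],"twist":0},{"jaw":0,"linear":[0,0,0],"twist":0},{"jaw":0,"linear":[0,0,0],"twist":0},{"jaw":0,"linear":[0,0,0],"twist":0},{"jaw":0,"linear":[0,0,0],"twist":0},{"jaw":0,"linear":[0,0,0],"twist":0},{"jaw":0,"linear":[0,0,0],"twist":0}]' 30
```

```text
time: 26.07
position: [0.4991, -0.1287, 0.0619]
tool_rot: [0.733, 0.681, 0.0, 0.0]
ft_force: [0.5, -0.2, -0.6]
grip_width: 0.0694
grip_force: 0.0
time: 26.9
position: [0.4989, -0.1292, 0.0619]
tool_rot: [0.733, 0.68, 0.0, 0.0]
ft_force: [0.1, -1.1, 1.2]
grip_width: 0.0293
grip_force: 30.0
```

```bash
python3 -m pendant '[{"jaw":0,"linear":[0,0,-0.5],"twist":0},{"jaw":0,"linear":[0,0,-1.5],"twist":0},{"jaw":0,"linear":[0,0,-2],"twist":0},{"jaw":0,"linear":[-1,0,-2],"twist":0},{"jaw":0,"linear":[-3,0.1,-2],"twist":0},{"jaw":0,"linear":[-3.6,0.2,0],"twist":0},{"jaw":0,"linear":[-3.6,0.2,0],"twist":-2.5},{"jaw":0,"linear":[-3.6,0.2,0],"twist":-2.5},{"jaw":0,"linear":[-3.6,0.2,0],"twist":-2.7},{"jaw":0,"linear":[-3.6,0.2,0],"twist":-3},{"jaw":0,"linear":[-3.6,0.2,0],"twist":0},{"jaw":0,"linear":[-3.6,0.2,0],"twist":0}]'
python3 -m pendant '[{"jaw":0,"linear":[-2,0,0],"twist":0},{"jaw":0,"linear":[-1,0,0],"twist":0},{"jaw":0,"linear":[0,0,0],"twist":0},{"jaw":0,"linear":[0,0,0],"twist":0}]'
python3 - <<'E'
from h import *
st((.489,-.379,.10))
c=shot('wrist','pics/w10.png'); P=cloud(c); np.savez('w10.npz',**c)
for z0,z1 in((.012,.03),(.0015,.03)):
    m=(P[...,2]>z0)&(P[...,2]<z1)&(abs(P[...,0]-.489)<.09)&(abs(P[...,1]+.379)<.11)&(c['depth']>0)
    n,l,s,ce=cv2.connectedComponentsWithStats(m.astype(np.uint8))
    for i in range(1,n):
        if s[i,4]>150: Q=P[l==i]; r=cv2.minAreaRect(Q[:,:2].astype(np.float32)*1000);print(s[i],r,np.percentile(Q[:,2],[5,50,95]).round(4));
E
```

```text
time: 27.9
position: [0.5144, -0.4215, 0.1415]
tool_rot: [0.667, 0.745, 0.0, -0.001]
ft_force: [0.2, 0.1, -2.0]
grip_width: 0.0298
grip_force: 30.0
time: 28.23
position: [0.5176, -0.4485, 0.141]
tool_rot: [0.667, 0.745, 0.001, -0.002]
ft_force: [0.3, 0.4, -2.1]
grip_width: 0.03
grip_force: 30.0
t 28.23 p [ 0.5176 -0.4485  0.141 ] yaw 6.4 tilt [-0.0016  0.0028] j6 -0.99 w 0.03 gf 30.0 F [ 0.3  0.4 -2.1]
twist 0 lin cm [ 7.23 -2.07  4.1 ]
[ 207   28  159  214 3929] ((488.89129638671875, -383.89837646484375), (100.24103546142578, 140.12498474121094), 6.844425201416016) [0.0134 0.0205 0.0221]
[  207    28   159   214 24075] ((488.89129638671875, -383.89837646484375), (100.24103546142578, 140.12498474121094), 6.844425201416016) [0.0016 0.0026 0.0211]
```

View pics/w10.png

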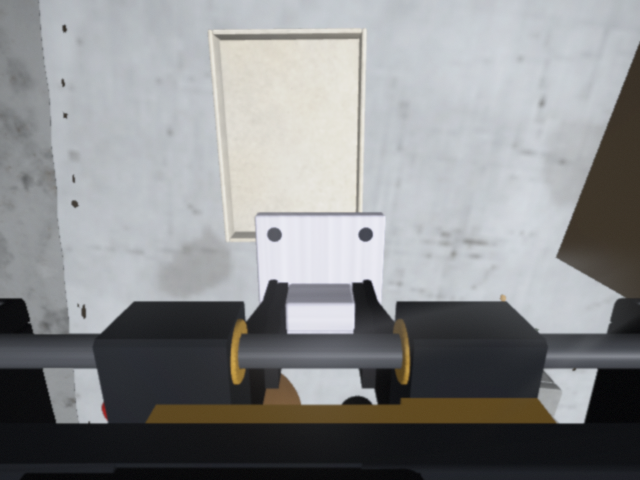

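The wrist view shows the tray from (210,30) to (365,240), with the held plate level above its near edge. I line it up over the tray and lower it.

```bash
python3 -m pendant '[{"jaw":0,"linear":[1.2,-0.4,0],"twist":0},{"jaw":0,"linear":[2.4,-0.7,0],"twist":0},{"jaw":0,"linear":[2.0,-0.7,0],"twist":0},{"jaw":0,"linear":[1.1,-0.3,0],"twist":0},{"jaw":0,"linear":[0,0,1.5],"twist":0},{"jaw":0,"linear":[0,0,2.2],"twist":0},{"jaw":0,"linear":[0,0,2.2],"twist":0},{"jaw":0,"linear":[0,0,2],"twist":0},{"jaw":0,"linear":[0,0,1],"twist":0},{"jaw":0,"linear":[0,0,0.8],"twist":0},{"jaw":0,"linear":[0,0,0.4],"twist":0},{"jaw":0,"linear":[0,0,0],"twist":0}]'
python3 -m pendant '[{"jaw":0,"linear":[0,0,0],"twist":0},{"jaw":0,"linear":[0,0,0],"twist":0}]'
```

```text
time: 29.28
position: [0.49, -0.385, 0.0405]
tool_rot: [0.666, 0.746, 0.0, -0.0]
ft_force: [-0.5, -0.1, -0.9]
grip_width: 0.0295
grip_force: 30.0
time: 29.45
position: [0.4906, -0.3863, 0.0418]
tool_rot: [0.666, 0.746, -0.0, 0.001]
ft_force: [-0.5, -0.3, -1.5]
grip_width: 0.0297
grip_force: 30.0
```

```bash
python3 -m pendant '[{"jaw":0,"linear":[0,0,0.3],"twist":0},{"jaw":0,"linear":[0,0,0.3],"twist":0},{"jaw":0,"linear":[0,0,0.15],"twist":0},{"jaw":0,"linear":[0,0,0.08],"twist":0},{"jaw":0,"linear":[0,0,0],"twist":0},{"jaw":0,"linear":[0,0,0],"twist":0}]'
```

```text
time: 29.95
position: [0.4899, -0.3858, 0.0329]
tool_rot: [0.666, 0.746, -0.0, -0.0]
ft_force: [-0.8, 1.1, 2.5]
grip_width: 0.0292
grip_force: 30.0
```

Contact (Fz rose to +2.5 N). I release and retreat straight up.

```bash
python3 -m pendant '[{"jaw":0.45,"linear":[0,0,0],"twist":0},{"jaw":0.5,"linear":[0,0,0],"twist":0},{"jaw":0.6,"linear":[0,0,0],"twist":0},{"jaw":0.6,"linear":[0,0,0],"twist":0},{"jaw":0.6,"linear":[0,0,-0.5],"twist":0},{"jaw":0.6,"linear":[0,0,-2],"twist":0},{"jaw":0.6,"linear":[0,0,-3],"twist":0},{"jaw":0.6,"linear":[0,0,-3],"twist":0},{"jaw":0.6,"linear":[0,0,-3],"twist":0},{"jaw":0.6,"linear":[0,0,-1.5],"twist":0},{"jaw":0.6,"linear":[0,0,0],"twist":0},{"jaw":0.6,"linear":[0,0,0],"twist":0}]'
python3 - <<'E'
from h import *
st()
c=shot('wrist','pics/w11.png'); P=cloud(c)
for z0,z1 in((.0265,.05),(.0075,.05),(.0015,.05)):
    m=(P[...,2]>z0)&(P[...,2]<z1)&(abs(P[...,0]-.489)<.09)&(abs(P[...,1]+.379)<.11)&(c['depth']>0)
    n,l,s,ce=cv2.connectedComponentsWithStats(m.astype(np.uint8))
    for i in range(1,n):
        if s[i,4]>150: Q=P[l==i]; r=cv2.minAreaRect(Q[:,:2].astype(np.float32)*1000);print(s[i],np.round(r[0],1),np.round(r[1],1),round(r[2],1),np.percentile(Q[:,2],[5,50,95]).round(4)); 
t0=np.load('top0.npz')['color'];t1=shot('top','pics/t11.png')['color']
for k,u,v in[('roll',244,188),('can',290,193),('stamp',356,194)]:
    print(k,cv2.absdiff(t0,t1)[v-14:v+14,u-14:u+14].mean())
E
```

```text
time: 30.95
position: [0.4903, -0.386, 0.1635]
tool_rot: [0.666, 0.746, -0.0, 0.001]
ft_force: [0.5, 0.0, -0.0]
grip_width: 0.0521
grip_force: 0.0
t 30.95 p [ 0.4903 -0.386   0.1635] yaw 6.42 tilt [ 0.0016 -0.0018] j6 -0.96 w 0.0521 gf 0.0 F [ 0.5  0.  -0. ]
[299 221  40  19 741] [ 488.6 -385. ] [29.8 14. ] 6.9 [0.0291 0.032  0.0332]
[ 251  133  136  174 3593] [ 488.9 -384.3] [100.1 140.5] 6.9 [0.0091 0.0201 0.022 ]
[ 281  174   76   95 6929] [ 488.7 -384.8] [60.  79.4] 6.4 [0.009  0.0103 0.0321]
[  251   133   136   174 19908] [ 488.9 -384.3] [100.1 140.5] 6.9 [0.0017 0.009  0.022 ]
roll 13.99702380952381
can 12.366496598639456
stamp 11.850340136054422
```

```bash
python3 -c "
from rig import robot
print(robot.hand_in())"
```

```text
the job is handed in; nothing more can be done
None
```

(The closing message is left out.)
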